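Tip an upright bracket onto its back on the laying block

TASK

Tip the blue bracket over backwards, away from its foot, until it lies flat on its back along the felt-covered block with its heel still at the two brass stop pegs. Use the fingers only to push and support it: do not pinch it or pick it up, and stay with it all the way down so that it lands gently instead of falling. Then move the hand clear, leaving the jars, tumbler, mould, tin and cork where they are.

Things in the scene. Friction and masses are not known exactly. Their poses are not given: they have to be found in the camera images.
- bracket: Blue angle bracket, 0.2 to 0.4 kg, standing upright: plate 150 mm tall, 80 wide, 6 thick; foot 80 mm long over all, 40 wide, 8 thick, in the middle of the plate's lower end; a 12 mm wide brace in the corner, up to 47 mm high. Origin: middle of the heel edge, where back face and underside meet. Own z: up the plate; x: from the bare back face along the foot; y: across.
- bracket_top (a point): Middle of the bracket's top edge, mid thickness: 150 mm along its z and 3 mm along its x from its origin. Tipped about the heel towards its -x, the bracket balances at about 0.23 rad and from there falls by itself unless supported on its back-face side. Lying down, this end overhangs the block's end by about 30 mm, with 40 mm of room beneath.
- bracket_toe (a point): Middle of the lower far edge of the bracket's foot, 80 mm along its x from its origin. When the bracket lies on its back, the foot stands straight up behind the plate's lower end, its own x axis points up and its own z axis lies along the block's -x.
- laying_block: Fixed wooden block with grey felt top 40 mm above the table, 215 mm long (x -115 to +100), 120 mm wide (y). Origin: on the table. Two brass stop pegs, 10 mm thick, stand 12 mm above the felt at x = 11, y = -33 and +33 mm; the bracket's foot lies between them, its plate stands 1 to 5 mm before them on the -x side (heel near x = -3). The -x end, where the plate is to lie, looks roughly towards the robot.
- pigment_jar2: Bystander: white pigment jar with black screw cap, 54 mm across, 82 mm tall. Origin: centre of its underside.
- pigment_jar3: Bystander: amber-brown pigment jar with black screw cap, 54 mm across, 88 mm tall. Origin: centre of its underside.
- tumbler_clear: Bystander: clear glass tumbler, 56 mm across, 70 mm tall. Origin: centre of its underside.
- optic_mould: Bystander: cream round ribbed mould, 68 mm across, 54 mm tall. Origin: centre of its underside.
- wax_tin: Bystander: flat round metal tin, 67 mm across, 24 mm tall. Origin: centre of its underside.
- cork_big: Bystander: large tapered cork, 33 mm across, 32 mm tall. Origin: centre of its underside.
Mind the look-alikes: they are no part of the job. What is shaped like the bracket but red is not meant.

How it is judged:
By the outcome, as a careful person would: the job done as asked, in the order asked, and still so for the second after the job is handed in, with the robot touching nothing.
It also fails if it takes over 38 s, if anything falls off the work surface, if the arm or the gripper's body presses on something with over 40 N, if the wrist force passes 120 N, or if a joint passes its speed limit or range.

ROBOT

A 6-joint arm with a two-finger parallel gripper is mounted at the origin on a cart in front of the work surface, level with it; the furniture and walls round the work are solid. World frame = base frame: x ahead of the robot, y to its left, z up, the work surface at z = 0. Lengths are in mm, angles in rad, forces in N, time in s.
With the tool pointing down it reaches from about 250 to 800 mm from the base axis. Payload 3.9 kg.
Tool frame: the origin (TCP) lies on the front face of the gripper's body, between the roots of the fingers; the fingertips stand 73 mm ahead of it and the grasp point (between the pads) lies 54 mm ahead of it; z points along the fingers, y is the direction in which the jaws open and shut (so a half turn about z gives the same grasp; the last joint's range is limited). The gripper opens to 85 mm and grips with 20 to 120 N. Pads are 22 mm wide; open, the fingers measure 114 mm over their backs; the gripper's body (76 mm by 85 mm) begins 54 mm behind the grasp point. The pads swing forward as they close: fully open they stand 13 mm farther back than shut.
Start: joints at [-1.296, 0.26, -0.138, 1.173, 0, 1.571], TCP at [142.457, -505.294, 303.904] pointing down, gripper open.
Joint ranges: [-2.78, 2.78], [-0.83, 1.72], [-1.28, 1.37], [-1.9, 2.12], [-1.57, 1.48], [-3.14, 3.14]. Speed limits (rad/s): [2.57, 2.57, 3.14, 3.14, 3.14, 3.14].

INTERFACE

Orientations are given as a rotation vector (axis times angle).
In Python, from station import arm gives the robot as it stands. Calls block until the motion is done:
- arm.goto(position, orientation): joint-space move of the TCP to a pose.
- arm.movel(position, feed=150, ori=None, guard=None): straight line of the TCP; ori=None keeps the orientation; feed is the mean speed in mm/s. With guard (N) it stops when the force on the tool has changed by that much, and returns True; else False.
- arm.set_joints(angles): joint-space move.
- arm.set_gripper(opening, squeeze=None): opening from 0.0 (shut) to 1.0 (fully open); squeeze is the grip in N (None keeps the last); returns when the fingers have stopped.
- arm.pause(seconds).
- arm.solve_ik(position, orientation): joint angles nearest the present ones, or None.
- arm.capture(name): name is "scene" or "top" or "wrist"; returns the picture (420x560x3 uint8, red, green, blue); there is no depth.
- arm.camera_model(name): a dict with "fov_y" (degrees; the focal length in pixels is half the picture's height over the tangent of half this angle, whatever the lens; pixels are square), "cx", "cy" (the principal point, pixels), "pose" (4x4, takes a point from camera to world coordinates); the wrist camera has in their place "hand_eye" (4x4, takes a point from camera to tool coordinates, whose origin is the TCP and whose axes are the flange's). Camera axes: x right, y up, looking along -z (the intrinsics and any distortion apply to the point x, -y, -z); pixel columns grow to the right and rows downward; lengths in mm; the calibration is good to about 2 mm. A picture is of the moment at which its call begins: read the wrist's pose just before it. camera_model takes no time and is no camera call.
A pose or a line that the arm cannot do raises arm.PlanningError and nothing moves.
- arm.close_job(): hands the job in, once; it reports no verdict.
Trained networks look in the newest picture that a camera, given by its name, has taken for a name from the list of things; names that differ only in an ending like _2 or _b are one class to them, and where a whole thing is asked for, a point or a joint stands for the part that bears it (a point fixed in the world has none). Each returns a list of dicts, best first, with "confidence" (0 to 1); they miss things now and then, are a little off and sometimes report something else, mostly with a low value. They report only what shows in the picture. A call takes as long as a camera call. They do not tell look-alikes from the thing itself.
- arm.spot_in(thing, camera): "box" ([left, top, right, bottom] in pixels, round what is visible of it).
- arm.outline_of(thing, camera): "pixels" (420x560 bool, what is visible of it) and "box" ([left, top, right, bottom] in pixels, round what is visible of it).
- arm.place_of(thing, camera): "position" ([column, row] in pixels: a listed point, or the origin of a listed thing).
Readings, each from a call of its own:
- arm.read_time(): time.
- arm.read_joint_pos(): joint angles.
- arm.read_qd(): joint speeds.
- arm.read_effort(): joint torques, N m.
- arm.read_tcp_pos(): TCP position.
- arm.read_orientation(): TCP orientation.
- arm.read_contact_force(): force on the tool from outside, world axes, zero at the start.
- arm.read_torque(): the same for the moment, N m.
- arm.read_grip_width(): opening from 0.0 (shut) to 1.0 (fully open).
Only numpy, scipy, OpenCV 4.12 (cv2) and the standard library are available. Lean on these libraries where they do the work, as an engineer would, in place of code of your own. Each camera call takes 0.05 s, during which the arm holds its last target.

## Working session

There is one attempt and no reset: what is moved stays moved. The work goes in short steps, each a Python script; the robot and the scene stay as the last script left them, time stands still between calls to the robot, and variables do not carry over. Pictures are saved under pics/ and viewed, and the job is handed in when it is done.

```bash
ls; mkdir -p pics; python3 - <<'E'
from station import arm
import cv2,numpy as np
for n in ("scene","top","wrist"):
    im=arm.capture(n); cv2.imwrite(f"pics/{n}0.png",im[:,:,::-1])
    m=arm.camera_model(n); print(n,{k:(np.round(v,3).tolist()) for k,v in m.items()})
print(arm.read_time(),arm.read_orientation(),arm.read_tcp_pos())
for c in ("scene","top"):
  for t in ("bracket","bracket_top","bracket_toe","laying_block","pigment_jar2","pigment_jar3","tumbler_clear","optic_mould","wax_tin","cork_big"):
    print(c,t,[(np.round(d["position"],1).tolist(),round(d["confidence"],2)) for d in arm.place_of(t,c)][:3])
print(arm.read_time())
E
```

```text
pics
scene {'fov_y': 49.476, 'cx': 281.042, 'cy': 210.129, 'pose': [[-0.683, 0.376, -0.627, -120.409], [-0.731, -0.358, 0.581, 612.161], [-0.006, 0.855, 0.519, 705.024], [0.0, 0.0, 0.0, 1.0]]}
top {'fov_y': 56.222, 'cx': 276.401, 'cy': 212.141, 'pose': [[0.124, 0.97, -0.209, 348.047], [-0.992, 0.121, -0.025, -43.918], [0.001, 0.211, 0.978, 1065.049], [0.0, 0.0, 0.0, 1.0]]}
wrist {'fov_y': 62.822, 'cx': 281.486, 'cy': 213.485, 'hand_eye': [[-0.0, 0.952, 0.307, 77.464], [1.0, 0.0, 0.0, -0.269], [0.0, 0.307, -0.952, -70.258], [0.0, 0.0, 0.0, 1.0]]}
0.15 [-3.11045433e+00 -4.30145608e-01  2.87874913e-04] [ 142.36875286 -504.91925995  303.21860007]
scene bracket [([232.6, 251.2], 0.84), ([139.5, 302.6], 0.78)]
scene bracket_top [([126.0, 244.3], 0.82)]
scene bracket_toe []
scene laying_block [([231.2, 259.6], 0.9), ([335.3, 232.2], 0.28)]
scene pigment_jar2 [([299.4, 210.2], 0.95), ([337.1, 229.9], 0.78)]
scene pigment_jar3 [([299.4, 210.2], 0.95), ([337.1, 229.9], 0.78)]
scene tumbler_clear [([318.7, 219.9], 0.9)]
scene optic_mould [([359.7, 241.1], 0.87)]
scene wax_tin [([388.5, 215.2], 0.64)]
scene cork_big [([392.2, 253.0], 0.57)]
top bracket [([164.5, 167.9], 0.81), ([239.5, 185.0], 0.77)]
top bracket_top [([237.2, 166.9], 0.79), ([150.9, 147.5], 0.64), ([344.8, 264.4], 0.6)]
top bracket_toe [([235.4, 157.5], 0.81), ([188.1, 162.0], 0.55), ([345.6, 264.3], 0.18)]
top laying_block [([244.6, 185.2], 0.76), ([232.9, 157.7], 0.53)]
top pigment_jar2 [([348.9, 184.6], 0.95), ([351.6, 234.5], 0.81), ([239.5, 186.1], 0.22)]
top pigment_jar3 [([348.9, 184.6], 0.95), ([351.6, 234.5], 0.81), ([239.5, 186.1], 0.22)]
top tumbler_clear [([345.7, 208.2], 0.9)]
top optic_mould [([345.0, 263.2], 0.83)]
top wax_tin [([406.5, 269.2], 0.9)]
top cork_big [([351.4, 298.0], 0.43)]
1.15
```

View pics/scene0.png

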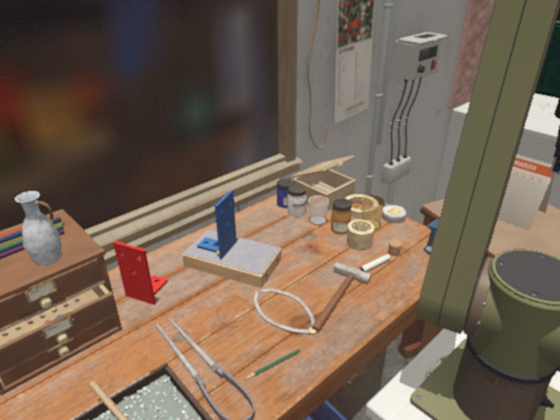

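View pics/top0.png

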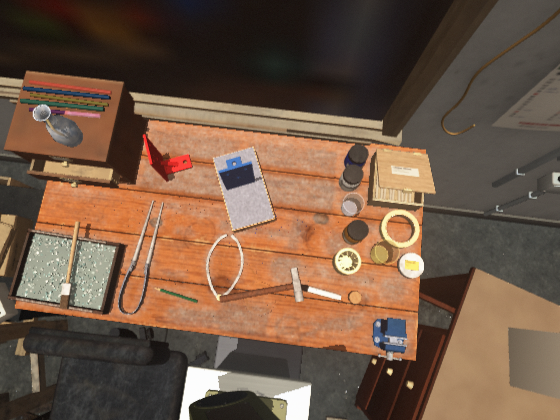

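View pics/wrist0.png

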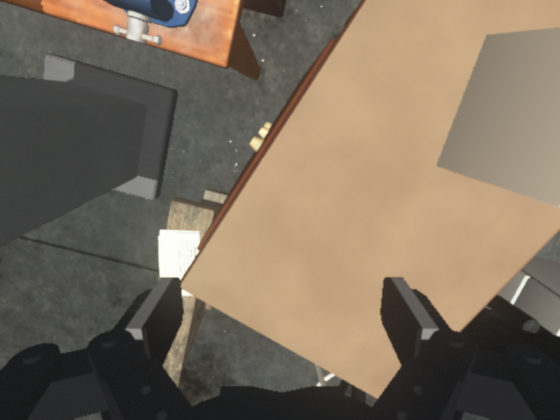

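```bash
cat > h.py <<'E'
import numpy as np, cv2
from station import arm
def ray(n,px,T=None):
    m=arm.camera_model(n); f=210/np.tan(np.radians(m["fov_y"])/2)
    P=np.array(m["pose"]) if T is None else T
    d=np.array([(px[0]-m["cx"])/f,-(px[1]-m["cy"])/f,-1.])
    return P[:3,3],P[:3,:3]@d
def onz(n,px,z,T=None):
    o,d=ray(n,px,T); return o+d*(z-o[2])/d[2]
def tri(rs):
    A=np.zeros((3,3));b=np.zeros(3);ds=[]
    for o,d in rs:
        d=d/np.linalg.norm(d);M=np.eye(3)-np.outer(d,d);A+=M;b+=M@o
    p=np.linalg.solve(A,b)
    return p,[np.linalg.norm((np.eye(3)-np.outer(d,d)/(d@d))@(p-o)) for o,d in rs]
def proj(n,p,T=None):
    m=arm.camera_model(n); f=210/np.tan(np.radians(m["fov_y"])/2)
    P=np.array(m["pose"]) if T is None else T
    q=P[:3,:3].T@(np.asarray(p,float)-P[:3,3])
    return np.array([m["cx"]+f*q[0]/-q[2], m["cy"]-f*q[1]/-q[2]])
E
python3 - <<'E'
from h import *
print(arm.camera_model("scene").keys())
a=cv2.imread("pics/top0.png")[130:250,190:310]; b=cv2.imread("pics/scene0.png")[180:300,165:305]
cv2.imwrite("pics/z.png",np.hstack([cv2.resize(a,None,fx=3.2,fy=3.2*1,interpolation=2),cv2.resize(b,None,fx=2.9,fy=3.2,interpolation=2)]))
for px in [(214,155),(259,148),(275,221),(231,230)]: print(onz("top",px,40).round(1))
print(tri([ray("scene",(232.6,251.2)),ray("top",(239.5,185))]))
E
```

```text
dict_keys(['fov_y', 'cx', 'cy', 'pose'])
[706.  172.6  40. ]
[741.6  52.4  40. ]
[543.3 -17.   40. ]
[504.8  95.3  40. ]
(array([626.32218763,  87.74676475,  40.83227684]), [np.float64(4.1329086620206805), np.float64(4.1329086620205135)])
```

View pics/z.png

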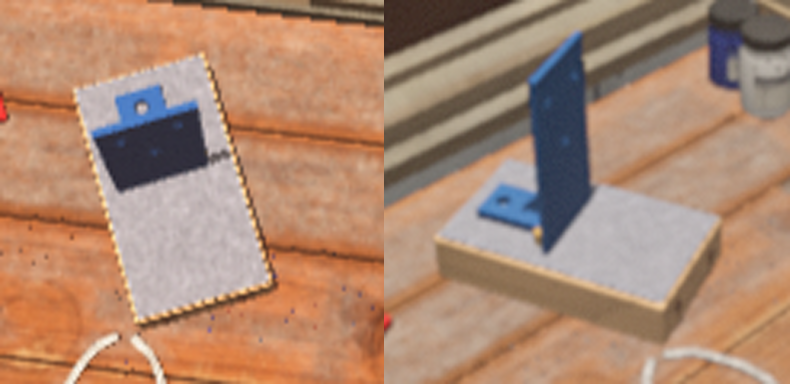

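The blue bracket stands at about (237,175) in top and (230,225) in scene. Its foot points away from the robot, and the red look-alike is to its left. Next I check whether a loose-cage tipping arc is reachable for both hand rotations.

```bash
cat >> h.py <<'E'
from scipy.spatial.transform import Rotation as R
class Geo:
    def __init__(s,heel,psi,sgn=1):
        s.h=np.array(heel,float); s.ex=np.array([np.cos(psi),np.sin(psi),0]); s.ey=np.array([-np.sin(psi),np.cos(psi),0]); s.ez=np.array([0,0,1.]); s.sgn=sgn
    def pose(s,th,ph,a,e):
        C=s.h+150*(-np.sin(th)*s.ex+np.cos(th)*s.ez)
        zt=np.sin(ph)*s.ex-np.cos(ph)*s.ez; n=np.cos(ph)*s.ex+np.sin(ph)*s.ez
        p=C-a*zt+e*n; yt=n*s.sgn; xt=np.cross(yt,zt)
        return p,R.from_matrix(np.stack([xt,yt,zt],1)).as_rotvec()
E
python3 - <<'E'
from h import *
for sg in (1,-1):
    g=Geo((628,77,40),np.radians(19.3),sg)
    for th,ph,a in [(0,0,150),(0,0,48),(.3,.3,48),(.6,.6,48),(.9,.9,48),(1.2,1.0,48),(1.57,.8,48),(1.57,1.05,48)]:
        p,o=g.pose(th,ph,a,8); q=arm.solve_ik(p,o); print(sg,th,ph,p.round(),None if q is None else np.round(q,2))
    
E
```

```text
1 0 0 [636.  80. 340.] [0.12 0.46 0.25 1.37 0.   1.36]
1 0 0 [636.  80. 238.] [0.12 0.49 0.04 1.12 0.   1.36]
1 0.3 0.3 [580.  60. 232.] [ 0.07  0.24 -0.41  0.63  0.08  1.32]
1 0.6 0.6 [529.  42. 208.] [-0.01  0.09 -0.83  0.08  0.19  1.28]
1 0.9 0.9 [486.  27. 169.] [-0.12  0.18 -1.25 -0.7   0.35  1.27]
1 1.2 1.0 [462.  19. 127.] None
1 1.57 0.8 [459.  18.  79.] None
1 1.57 1.05 [451.  15.  71.] None
-1 0 0 [636.  80. 340.] [ 0.12  0.46  0.25  1.37  0.   -1.78]
-1 0 0 [636.  80. 238.] [ 0.12  0.49  0.04  1.12  0.   -1.78]
-1 0.3 0.3 [580.  60. 232.] [ 0.07  0.24 -0.41  0.63  0.08 -1.83]
-1 0.6 0.6 [529.  42. 208.] [-0.01  0.09 -0.83  0.08  0.19 -1.86]
-1 0.9 0.9 [486.  27. 169.] [-0.12  0.18 -1.25 -0.7   0.35 -1.87]
-1 1.2 1.0 [462.  19. 127.] None
-1 1.57 0.8 [459.  18.  79.] None
-1 1.57 1.05 [451.  15.  71.] None
```

```bash
python3 - <<'E'
from h import *
g=Geo((628,77,40),np.radians(19.3),1)
for th in (.3,.6,.9,1.1,1.3,1.57):
    print(th,[(round(ph,1),np.round(q,2).tolist()[1:4]) for ph in np.arange(-.8,1.3,.2) for q in [arm.solve_ik(*g.pose(th,ph,50,8))] if q is not None])
E
```

```text
0.3 [(np.float64(-0.6), [0.89, 0.61, 1.88]), (np.float64(-0.4), [0.72, 0.36, 1.61]), (np.float64(-0.2), [0.56, 0.13, 1.34]), (np.float64(-0.0), [0.42, -0.09, 1.06]), (np.float64(0.2), [0.29, -0.3, 0.78]), (np.float64(0.4), [0.19, -0.52, 0.48]), (np.float64(0.6), [0.12, -0.72, 0.15]), (np.float64(0.8), [0.1, -0.93, -0.23]), (np.float64(1.0), [0.17, -1.14, -0.7])]
0.6 [(np.float64(-0.8), [0.98, 0.6, 1.99]), (np.float64(-0.6), [0.81, 0.39, 1.74]), (np.float64(-0.4), [0.65, 0.18, 1.49]), (np.float64(-0.2), [0.51, -0.02, 1.24]), (np.float64(-0.0), [0.37, -0.22, 0.98]), (np.float64(0.2), [0.25, -0.43, 0.71]), (np.float64(0.4), [0.15, -0.63, 0.41]), (np.float64(0.6), [0.08, -0.83, 0.09]), (np.float64(0.8), [0.08, -1.03, -0.3]), (np.float64(1.0), [0.19, -1.25, -0.82])]
0.9 [(np.float64(-0.8), [0.93, 0.41, 1.84]), (np.float64(-0.6), [0.77, 0.22, 1.61]), (np.float64(-0.4), [0.62, 0.03, 1.38]), (np.float64(-0.2), [0.48, -0.16, 1.13]), (np.float64(-0.0), [0.34, -0.35, 0.88]), (np.float64(0.2), [0.23, -0.55, 0.61]), (np.float64(0.4), [0.13, -0.74, 0.32]), (np.float64(0.6), [0.08, -0.94, -0.02]), 
[... 362 characters left out ...]
11]), (np.float64(0.8), [0.17, -1.22, -0.56])]
1.3 [(np.float64(-0.8), [0.92, 0.25, 1.69]), (np.float64(-0.6), [0.77, 0.07, 1.46]), (np.float64(-0.4), [0.63, -0.11, 1.22]), (np.float64(-0.2), [0.49, -0.3, 0.98]), (np.float64(-0.0), [0.36, -0.49, 0.72]), (np.float64(0.2), [0.25, -0.68, 0.44]), (np.float64(0.4), [0.18, -0.88, 0.14]), (np.float64(0.6), [0.16, -1.07, -0.23])]
1.57 [(np.float64(-0.8), [0.95, 0.2, 1.61]), (np.float64(-0.6), [0.8, 0.02, 1.38]), (np.float64(-0.4), [0.66, -0.17, 1.13]), (np.float64(-0.2), [0.52, -0.36, 0.88]), (np.float64(-0.0), [0.4, -0.55, 0.61]), (np.float64(0.2), [0.31, -0.75, 0.32]), (np.float64(0.4), [0.25, -0.94, -0.0]), (np.float64(0.6), [0.27, -1.15, -0.4])]
```

```bash
cat >> h.py <<'E'
def wristT():
    p=arm.read_tcp_pos(); o=arm.read_orientation(); T=np.eye(4); T[:3,:3]=R.from_rotvec(o).as_matrix(); T[:3,3]=p
    return T@np.array(arm.camera_model("wrist")["hand_eye"])
def shot(tag):
    T=wristT(); im=arm.capture("wrist"); cv2.imwrite(f"pics/{tag}.png",im[:,:,::-1]); np.save(f"pics/{tag}.npy",T); return T,im
E
python3 - <<'E'
from h import *
g=Geo((628,77,40),np.radians(19.3),1)
t0=arm.read_time()
for i,dx in enumerate((-100,-20)):
    p,o=g.pose(0,0,150,0); p=p+dx*g.ex-(40 if i==0 else -20)*g.ey
    (arm.goto if i==0 else (lambda p,o: arm.movel(p,feed=200)))(p,o)
    shot(f"w{i+1}")
    for t in ("bracket_top","bracket","bracket_toe","laying_block"):
        print(i,t,[(np.round(d["position"],1).tolist(),round(d["confidence"],2)) for d in arm.place_of(t,"wrist")][:2])
print(t0,arm.read_time())
E
```

```text
0 bracket_top [([452.5, 152.3], 0.83)]
0 bracket [([382.1, 132.9], 0.94)]
0 bracket_toe [([460.6, 126.6], 0.76), ([493.2, 1.8], 0.4)]
0 laying_block [([372.9, 131.0], 0.89)]
1 bracket_top [([324.2, 241.5], 0.95)]
1 bracket [([305.0, 188.6], 0.89)]
1 bracket_toe [([378.1, 184.7], 0.8), ([410.3, 64.9], 0.62)]
1 laying_block [([303.4, 180.6], 0.9)]
1.15 4.625
```

```bash
python3 -c "
import cv2
for i in (1,2):
    cv2.imwrite(f'pics/w{i}z.png',cv2.resize(cv2.imread(f'pics/w{i}.png'),(800,600),interpolation=2))"
```

```text
(no output)
```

View pics/w1z.png

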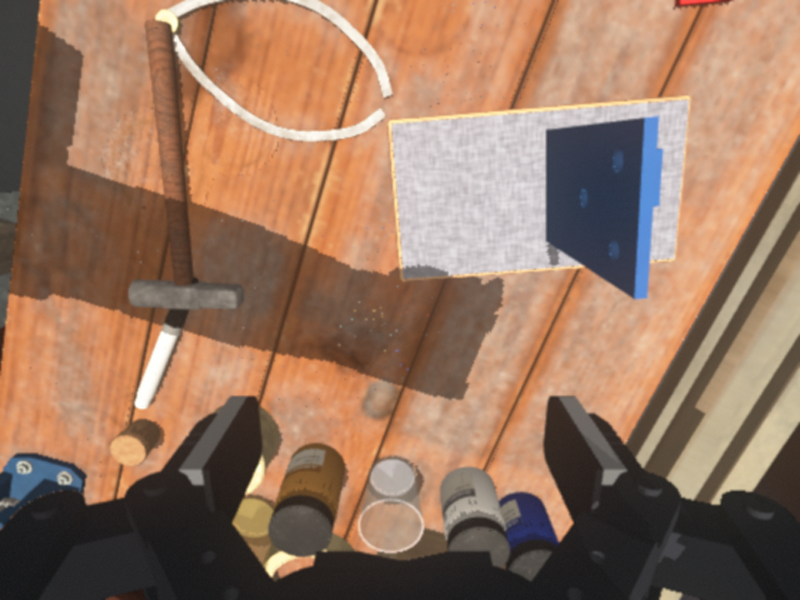

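View pics/w2z.png

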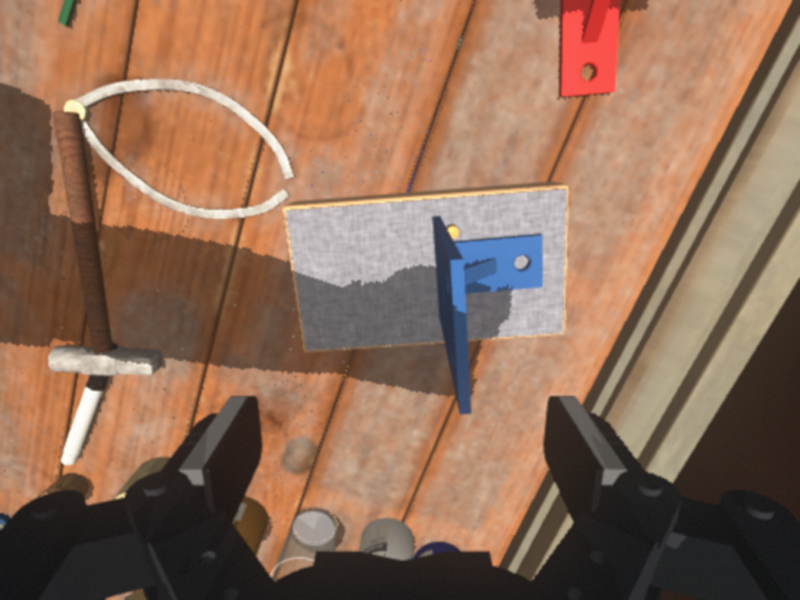

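```bash
python3 - <<'E'
from h import *
T1=np.load("pics/w1.npy");T2=np.load("pics/w2.npy")
c=np.array
def t(a,b): return tri([ray("wrist",c(a)*.7-0.15,T1),ray("wrist",c(b)*.7-0.15,T2)])
pts={}
for n,a,b in [("topA",(651,117),(458,261)),("topB",(640.5,297),(464,411)),("cA-",(389,121),(285,206)),("cA+",(689,97),(567,187)),("cB+",(676,261),(563,333)),("cB-",(402,279),(305,351))]:
    p,r=t(a,b); pts[n]=p; print(n,p.round(1),np.round(r[0],1))
print("net top",tri([ray("wrist",(452.5,152.3),T1),ray("wrist",(324.2,241.5),T2)]))
print("net toe",tri([ray("wrist",(460.6,126.6),T1),ray("wrist",(378.1,184.7),T2)]))
print("net org",tri([ray("wrist",(382.1,132.9),T1),ray("wrist",(305,188.6),T2)]))
d=pts["topA"]-pts["topB"]; print("top len",np.linalg.norm(d),"yaw",np.degrees(np.arctan2(-d[0],d[1])), "mid",(pts["topA"]+pts["topB"])/2)
for a,b in(("cA+","cA-"),("cB+","cB-")):
    e=pts[a]-pts[b]; print(np.linalg.norm(e),np.degrees(np.arctan2(e[1],e[0])))
for a,b in(("cA+","cB+"),("cA-","cB-")):
    e=pts[a]-pts[b]; print(np.linalg.norm(e),np.degrees(np.arctan2(-e[0],e[1])))
ctr=sum(pts[k] for k in("cA-","cA+","cB-","cB+"))/4; ps=np.radians(19.3); print("ctr",ctr,"block heel", ctr+4.5*c([np.cos(ps),np.sin(ps),0]))
# same at z=40 for each view
for k,(a,b) in {"cA-":((389,121),(285,206)),"cA+":((689,97),(567,187)),"cB+":((676,261),(563,333)),"cB-":((402,279),(305,351))}.items():
    print(k,onz("wrist",c(a)*.7-.15,40,T1).round(1),onz("wrist",c(b)*.7-.15,40,T2).round(1))
E
```

```text
topA [614.8 124.9 189.5] 0.5
topB [646.5  53.2 190. ] 0.5
cA- [504.5  93.2  31.6] 0.1
cA+ [698.1 176.8  38.3] 0.2
cB+ [745.   70.4  39.4] 1.1
cB- [551.7 -13.5  38.4] 0.1
net top (array([632.60903914,  86.83696341, 189.5777635 ]), [np.float64(0.1505514153071626), np.float64(0.1505514153071489)])
net toe (array([700.89377239, 117.96201326,  46.47067625]), [np.float64(0.07243661519720572), np.float64(0.07243661519721589)])
net org (array([629.27727162,  85.98255922,  38.98769984]), [np.float64(0.4412847537137528), np.float64(0.44128475371382736)])
top len 78.36433956012597 yaw 23.87193134050966 mid [630.64904256  89.07949057 189.71613964]
210.99891122296862 23.34109200114322
210.72018098205874 23.460921529841386
116.21945262889075 23.792561977088884
116.85012395768466 23.877429070599774
ctr [624.80319387  81.72303958  36.92896481] block heel [629.05029815  83.21035435  36.92896481]
cA- [504.9  92.8  40. ] [505.9  94.8  40. ]
cA+ [697.1 176.4  40. ] [697.7 176.6  40. ]
cB+ [745.7  69.9  40. ] [743.6  71.3  40. ]
cB- [551.5 -13.   40. ] [551.9 -12.8  40. ]
```

The bracket top edge is at about (632,88,190) and block/bracket yaw is 23.7°. The wrist pixels for the top edge agree with the network. Next I check the full path, then lower the narrowed cage over the top edge.

```bash
cat >> h.py <<'E'
G=Geo((628.5,87,40),np.radians(23.7),1)
def show(tag):
    for n in ("wrist","scene"):
        im=arm.capture(n); cv2.imwrite(f"pics/{tag}_{n}.png",im[:,:,::-1])
    a=cv2.imread(f"pics/{tag}_wrist.png"); b=cv2.imread(f"pics/{tag}_scene.png")[150:330,120:360]
    cv2.imwrite(f"pics/{tag}.png",np.hstack([cv2.resize(a,(400,300)),cv2.resize(b,(400,300),interpolation=2)]))
E
python3 - <<'E'
from h import *
for th in (0,.2,.4,.6,.8,1,1.2,1.4,1.57,1.62):
    q=arm.solve_ik(*G.pose(th,min(th,.6),48,20)); print(th,None if q is None else np.round(q,2))
arm.set_gripper(.35)
p,o=G.pose(0,0,135,3); arm.goto(p,o); print(arm.read_time(),arm.read_tcp_pos()-p,arm.read_grip_width())
show("b1")
E
```

```text
0 [0.15 0.51 0.08 1.14 0.   1.3 ]
0.2 [ 0.1   0.34 -0.23  0.82  0.06  1.27]
0.4 [ 0.05  0.19 -0.51  0.49  0.14  1.23]
0.6 [-0.02  0.1  -0.78  0.13  0.24  1.21]
0.8 [-0.04  0.1  -0.85  0.07  0.25  1.19]
1 [-0.06  0.12 -0.92 -0.01  0.26  1.17]
1.2 [-0.08  0.15 -0.99 -0.11  0.27  1.15]
1.4 [-0.09  0.21 -1.05 -0.23  0.28  1.14]
1.57 [-0.1   0.27 -1.09 -0.33  0.28  1.14]
1.62 [-0.1   0.3  -1.1  -0.36  0.28  1.14]
5.4583 [ 0.36355951 -0.07198664 -1.59951916] 0.34896968401956935
```

View pics/b1.png

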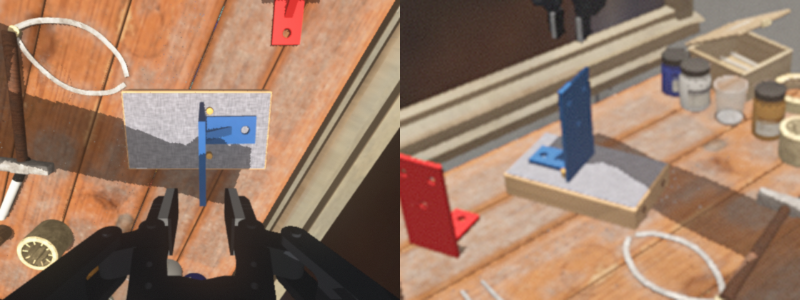

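The fingers straddle the plate. The tips are at about x=177 and x=230 and the plate at 203 in the left half, so it is centred. I descend under guard and narrow the gap.

```bash
python3 - <<'E'
from h import *
f0=arm.read_contact_force()
p,o=G.pose(0,0,48,3); print(arm.movel(p,feed=90,ori=o,guard=6)); 
arm.set_gripper(.22,squeeze=20); print(arm.read_time(),arm.read_tcp_pos()-p,arm.read_grip_width(),f0,arm.read_contact_force())
show("b2")
E
```

```text
False
6.9417 [0.25380985 0.02332046 0.47187506] 0.21942437738173481 [-0.65127698 -1.08895674 -0.1944205 ] [ 0.19544364  0.32369704 -0.0762799 ]
```

View pics/b2.png

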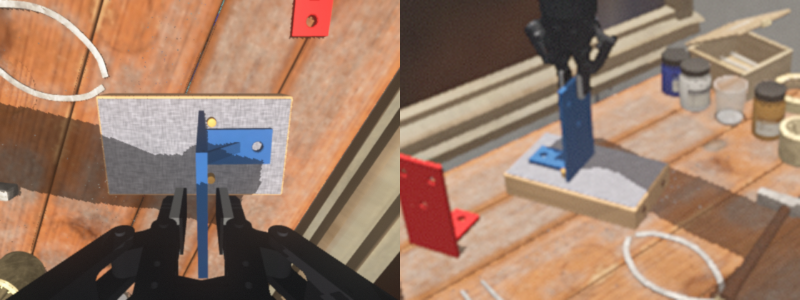

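View pics/b2_wrist.png

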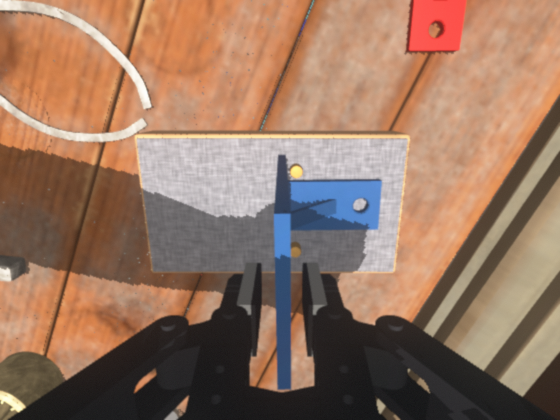

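Now the cage tips: the front finger pushes past balance, then the rear finger carries it.

```bash
python3 - <<'E'
from h import *
for th in (.08,.16,.22,.27,.32,.38,.45):
    p,o=G.pose(th,th,48,3); arm.movel(p,feed=40,ori=o)
    print(th,round(arm.read_time(),2),np.round(arm.read_contact_force(),1))
show("b3")
E
```

```text
0.08 7.59 [-0.  -0.2 -0.1]
0.16 8.14 [-0.5 -0.1  0.2]
0.22 8.59 [-0.5 -0.4 -0.1]
0.27 8.99 [ 0.7 -0.7  0.2]
0.32 9.39 [-0.2  0.2  0.3]
0.38 9.84 [-0.7  0.1 -0.9]
0.45 10.34 [ 0.2 -0.5  0. ]
```

View pics/b3.png

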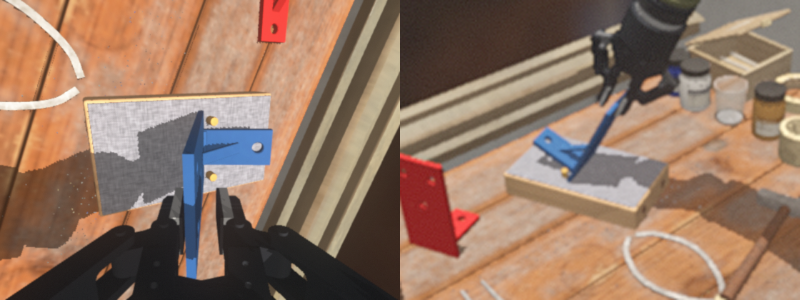

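View pics/b3_wrist.png

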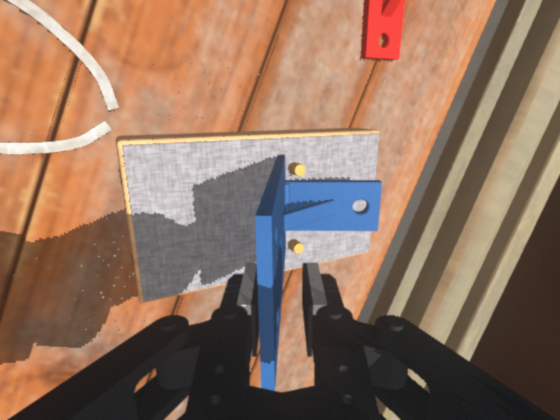

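The bracket leans on the rear finger at about 0.5 rad, with its heel by the pegs. Next I widen the gap in small steps and follow the arc down.

```bash
python3 - <<'E'
from h import *
for g in (.29,.36,.43,.5,.56,.62): arm.set_gripper(g)
w=arm.read_grip_width(); print(w,arm.read_time()); e=w*85/2
for th,ph in ((.68,.5),(.8,.55),(.95,.6),(1.1,.6),(1.22,.6)):
    p,o=G.pose(th,ph,48,e); arm.movel(p,feed=45,ori=o)
    print(th,round(arm.read_time(),2),np.round(arm.read_contact_force(),1))
show("b4")
E
```

```text
0.622854167885962 11.825
0.68 12.28 [-0.3  0.4  0.4]
0.8 12.88 [-0.7 -0.1  0.3]
0.95 13.57 [-1.4 -0.5 -0.2]
1.1 14.22 [-1.1 -1.1 -0.8]
1.22 14.77 [-1.3  0.5 -1.2]
```

View pics/b4.png

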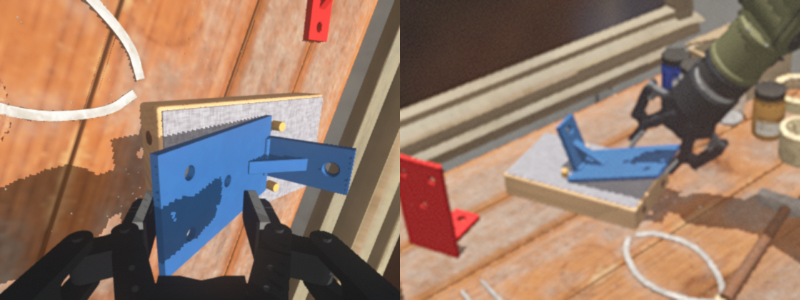

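View pics/b4_wrist.png

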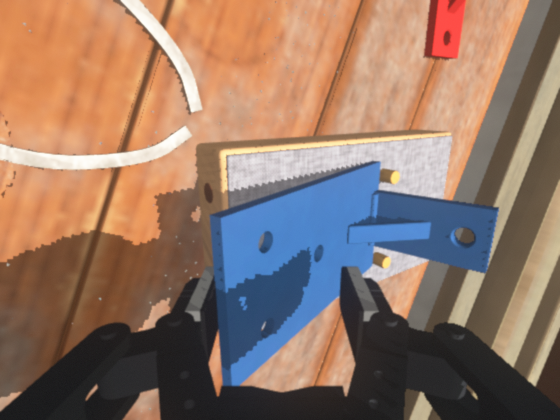

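```bash
python3 - <<'E'
from h import *
e=arm.read_grip_width()*85/2
for th,ph in ((1.32,.6),(1.42,.6),(1.5,.6),(1.56,.6)):
    p,o=G.pose(th,ph,48,e); arm.movel(p,feed=25,ori=o)
    print(th,round(arm.read_time(),2),np.round(arm.read_contact_force(),1))
show("b5")
E
```

```text
1.32 15.62 [-1.5 -1.4 -0.3]
1.42 16.38 [-2.2 -1.  -0.5]
1.5 17.01 [-2.2 -0.3 -2.2]
1.56 17.52 [-0.9 -0.7 -0.1]
```

View pics/b5.png

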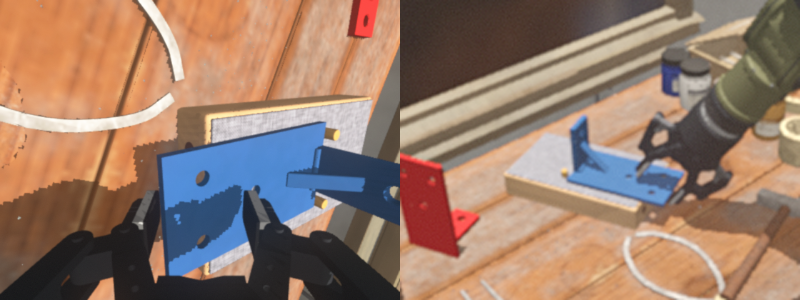

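View pics/b5_wrist.png

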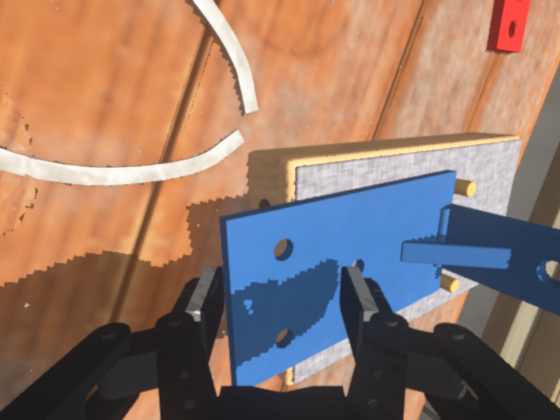

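```bash
python3 - <<'E'
from h import *
p=arm.read_tcp_pos(); n=np.cos(.6)*G.ex+np.sin(.6)*G.ez
for k in (2,4,6,8):
    arm.movel(p-k*n,feed=15); print(k,round(arm.read_time(),2),np.round(arm.read_contact_force(),1))
show("b6")
E
```

```text
2 17.88 [-0.9  0.9  0.4]
4 18.16 [-0.1  1.1 -0.4]
6 18.44 [-0.6 -1.3 -0.1]
8 18.73 [ 0.1 -0.5  0.3]
```

View pics/b6.png

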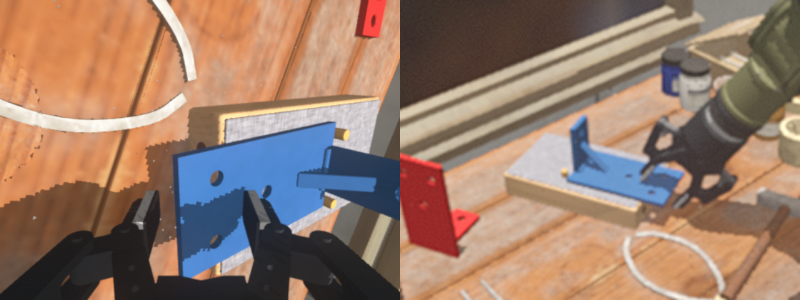

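View pics/b6_wrist.png

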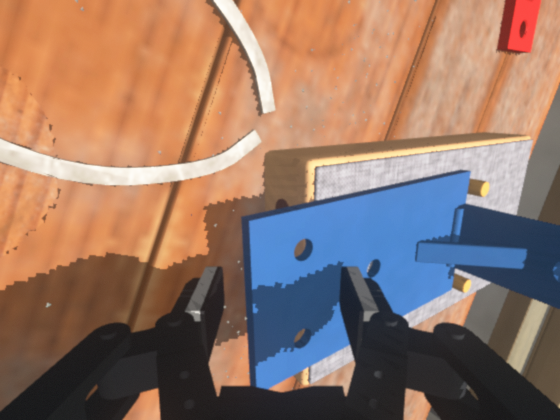

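The plate is flat and the lower finger no longer touches it: there is a gap between the finger at x≈215 and the plate edge at x≈245. I withdraw along the fingers' own axis and check.

```bash
python3 - <<'E'
from h import *
p=arm.read_tcp_pos(); zt=np.sin(.6)*G.ex-np.cos(.6)*G.ez; n=np.cos(.6)*G.ex+np.sin(.6)*G.ez
try:
    arm.movel(p-8*n,feed=40); p=p-8*n
except arm.PlanningError as x: print(x)
for L in (140,110,80):
    try: print(L,arm.movel(p-L*zt,feed=80,guard=8)); break
    except arm.PlanningError as x: print(L,x)
print(arm.read_time(),arm.read_tcp_pos(),np.round(arm.read_contact_force(),1))
show("b7"); im=arm.capture("top"); cv2.imwrite("pics/b7_top.png",im[:,:,::-1])
E
```

```text
140 False
21.075 [401.9172023  -12.4861266  202.38227193] [-0.2  0.9 -0. ]
```

```bash
python3 - <<'E'
import cv2,numpy as np
a=cv2.imread("pics/b7_top.png")[120:320,150:430];b=cv2.imread("pics/b7_scene.png")[150:330,150:420]
cv2.imwrite("pics/b7z.png",np.hstack([cv2.resize(a,(400,290),interpolation=2),cv2.resize(b,(400,290),interpolation=2)]))
E
```

```text
(no output)
```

View pics/b7z.png

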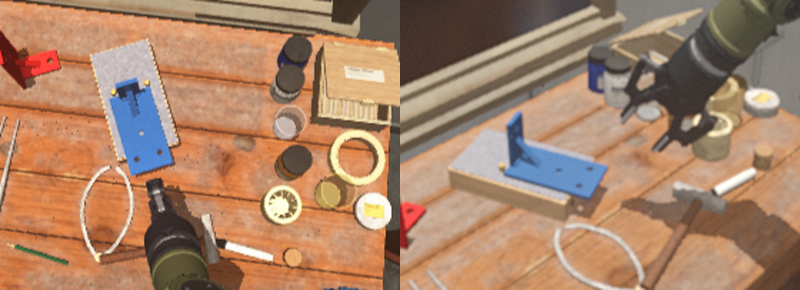

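View pics/b7_wrist.png

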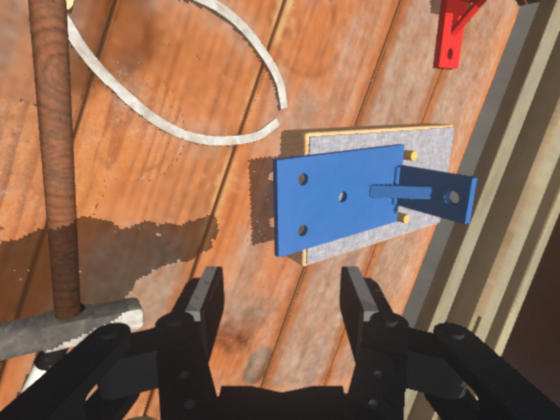

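```bash
python3 - <<'E'
from h import *
arm.movel(arm.read_tcp_pos()+np.array([20,0,60]),feed=120)
T,im=shot("b8")
for t in("bracket","bracket_top","bracket_toe","laying_block"):
    print(t,[(np.round(d["position"],1).tolist(),round(d["confidence"],2)) for d in arm.place_of(t,"wrist")][:1])
h=[d for d in arm.place_of("bracket_top","wrist")]
if h: print(onz("wrist",h[0]["position"],43,T))
print(G.h-147*G.ex*1, arm.read_time())
i=cv2.imread("pics/b8.png"); x0,y0=250,130
cv2.imwrite("pics/b8z.png",cv2.resize(i[y0:y0+150,x0:x0+200],(800,600),interpolation=2))
E
```

```text
bracket [([165.0, 406.1], 0.74)]
bracket_top [([223.7, 194.0], 0.98)]
bracket_toe [([393.9, 64.5], 0.81)]
laying_block []
[498.84687919  22.99551745  43.        ]
[493.89759878  27.91367683  40.        ] 22.2
```

View pics/b8z.png

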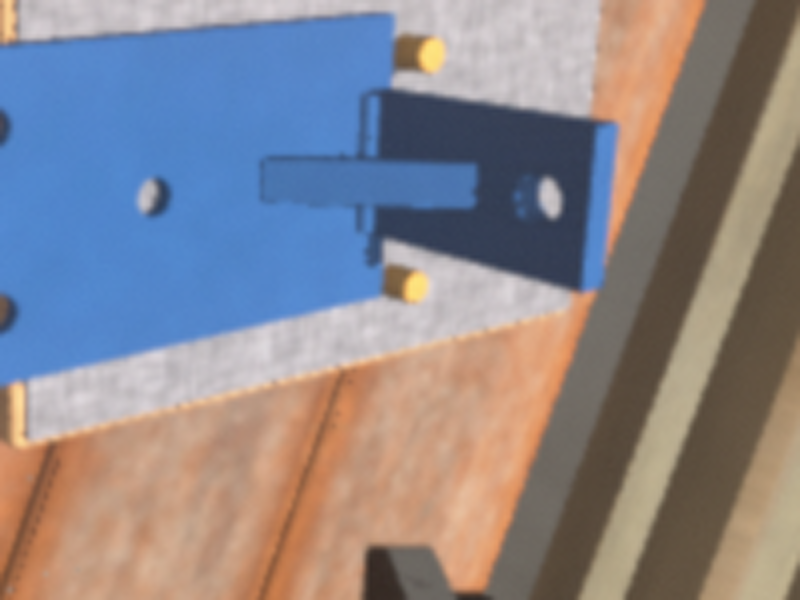

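The heel edge sits right at both brass pegs (zoomed at about (395,50) and (383,290)), square to the block, with the foot upright between them. The hand is clear, so I hand in the job.

```bash
python3 - <<'E'
from h import *
arm.pause(.3); print(arm.read_time(), np.round(arm.read_contact_force(),1)); arm.close_job()
E
```

```text
22.5 [0.6 0.  0. ]
the job is handed in; nothing more can be done
```

The blue bracket now lies on its back along the felt block, and I handed the job in at 22.5 s.

**How it was done:** I straddled the top edge with the fingers in a loose gap of about 18 mm, so the plate was never pinched. The front finger pushed it past its balance point. The rear finger then held its back while I lowered it and opened the gap step by step. Forces read during the tipping and lowering stayed at about 3 N or less.

**Last checks:**
- **Position:** in the final pictures the plate is flat and square to the block, its heel is against both brass pegs and its foot stands upright between them. Its top end was about 7 mm from where I expected it, with roughly 4 mm of that from the heel sliding up to the pegs.
- **Hand:** it is clear of the bracket, with only 0.6 N of noise on the force reading.
- **Other objects:** in the views, the jars, tumbler, mould, tin and cork look unmoved. I only looked; I did not measure them.
- **Readings that disagreed:** in the last picture the network put the bracket's origin at an implausible pixel, (165, 406), and did not find the block. I ignored both and relied on the picture itself.

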